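# Stock the ink cage with one of each container

### The arm

A 6-joint arm with a two-finger parallel gripper is mounted at the origin on the work surface. World frame = base frame: x ahead of the robot, y to its left, z up, the work surface at z = 0. Lengths are in m, angles in rad, forces in N, time in s.
With the tool pointing down it reaches from about 0.3 to 0.75 m from the base axis. Payload 8.5 kg.
Tool frame: the origin (TCP) lies between the finger pads; the fingertips stand robot.tips_ahead ahead of it and the grasp point (between the pads) lies 3 mm ahead of it (robot.tips_ahead is the distance from the TCP to the fingertips, in m); y points along the fingers, x is the direction in which the jaws open and shut, and the axes are right-handed (so a half turn about y gives the same grasp; the last joint's range is limited). The gripper opens to 88 mm and grips with 3 to 60 N. Pads are 18 mm wide; open, the fingers measure 123 mm over their backs; the gripper's body (75 mm by 187 mm) begins 45 mm behind the grasp point.
Start: joints at [-1.339, 0.381, 1.297, -0, 1.464, -0.215], TCP at [0.238, -0.496, 0.261] pointing down, gripper open.
Joint ranges: [-3.11, 3.11], [-0.89, 2.33], [0.22, 2.48], [-1.42, 4.56], [0.17, 2.85], [-2.88, 2.88]. Speed limits (rad/s): [2.39, 2.39, 3.14, 3.14, 3.14, 3.14].

### API

Orientations are given as a unit quaternion [x, y, z, w].
In Python, from bench import robot gives the robot as it stands. Calls block until the motion is done:
- robot.move_ptp(position, orientation): joint-space move of the TCP to a pose.
- robot.movel(position, frame=None, vel=0.15, contact_N=None): straight line of the TCP; frame=None keeps the orientation; vel is the mean speed in m/s. With contact_N (N) it stops when the force on the tool has changed by that much, and returns True; else False.
- robot.move_joints(angles): joint-space move.
- robot.set_gripper(opening): finger opening in m; the grip force is fixed at half the most; returns when the fingers have stopped.
- robot.dwell(seconds).
- robot.ik(position, orientation): joint angles nearest the present ones, or None.
- robot.read_state(): the state.
- robot.camera(name): name is "side" or "top"; returns (picture, depth): 420x560x3 uint8, blue, green, red; 420x560 float32, m along the optical axis (not along the pixel's ray), 0 where there is no reading.
- robot.calibration(name): a dict with "fov_y" (degrees; the focal length in pixels is half the picture's height over the tangent of half this angle, whatever the lens; pixels are square), "cx", "cy" (the principal point, pixels), "position" and "attitude" of the camera in the world. Camera axes: x right, y up, looking along -z (the intrinsics and any distortion apply to the point x, -y, -z); pixel columns grow to the right and rows downward; lengths in m; the calibration is good to about 2 mm. A picture is of the moment at which its call begins. calibration takes no time and is no camera call.
A pose or a line that the arm cannot do raises robot.PlanningError and nothing moves.
- robot.hand_in(): hands the job in, once; it reports no verdict.
The state is a dict: "time": time; "joints": joint angles; "qvel": joint speeds; "effort": joint torques, N m; "position": TCP position; "eef_rot": TCP orientation; "force": force on the tool from outside, world axes, zero at the start; "moment": the same for the moment, N m; "gripper_width": finger opening in m.
Only numpy, scipy, OpenCV 4.12 (cv2) and the standard library are available. Lean on these libraries where they do the work, as an engineer would, in place of code of your own. Each camera call takes 0.05 s, during which the arm holds its last target.

### The job

Swing the wire ink cage's door wide open and make up the set inside it: exactly one wide tub, one slim bottle and one flat-sided canister, all standing fully inside so that the door could be shut. One of the three kinds is in there already, so leave its duplicate and the other spares where they stand on the bench. The lids are only resting on, so slide the containers in upright along the bench without lifting or tipping them, and do not disturb the tools lying around.

Things in the scene. Friction and masses are not known exactly. Their poses are not given: they have to be found in the camera images.
- cage: Fixed wire cage of steel tube, 250 mm wide and 220 deep inside, 210 high (198 clear under its roof of wires), mouth towards the robot's left; floor level with the bench, no sill. Origin on the bench at the middle of the mouth: x into the cage (mouth x = 0, back wires x = 220 mm), y along the mouth (clear within +-125 mm, 12 mm posts outside that), z up
- door (a joint): The cage's wire door, on an upright hinge at the far post (cage y = +131 mm, x = -8 mm): 0 shut, grows as it swings outwards, up to 1.9 rad; 1.57 is square to the mouth. Starts ajar by up to 0.25. Leaf 255 mm wide, 10 thick, 10 to 210 mm above the bench. No latch; swings with about 0.5 N at the handle and stays where left
- door_handle (a point): On the door's pull, an upright round black bar 10 mm thick, 45 mm out from the leaf's mid-plane and 228 mm along it from the hinge; the bar runs from 132 to 192 mm above the bench, this point is 165 mm above it. Axes: x towards the leaf (inwards), y along the leaf towards the hinge
- door_hinge (a point): A point on the door's hinge axis, 100 mm above the bench
- tub_a: A wide squat lidded tub, plain white plastic: foot 86 mm and lid rim 96 mm in diameter (too wide for most grippers), 82 mm high, 0.4 to 0.85 kg. Stands in the cage, or behind its back on the right of the bench. The two tubs are alike and either will do. Origin at the centre of its underside, z up
- tub_b: A wide squat lidded tub, plain white plastic: foot 86 mm and lid rim 96 mm in diameter (too wide for most grippers), 82 mm high, 0.4 to 0.85 kg. Stands on the open bench in front of the cage's mouth. The two tubs are alike and either will do. Origin at the centre of its underside, z up
- bottle_a: A slim round bottle, plain white plastic with a black screw cap: 62 mm in diameter, 150 mm high, 0.3 to 0.55 kg. Stands in the cage, or behind its back on the right of the bench. The two bottles are alike and either will do. Origin at the centre of its underside, z up
- bottle_b: A slim round bottle, plain white plastic with a black screw cap: 62 mm in diameter, 150 mm high, 0.3 to 0.55 kg. Stands on the open bench in front of the cage's mouth. The two bottles are alike and either will do. Origin at the centre of its underside, z up
- can_a: A flat-sided rectangular canister, plain white plastic with a carrying loop and a small black cap: 90 mm (its x) by 58 mm (its y), body 106 mm high, 132 mm over the cap, 0.35 to 0.7 kg. Stands in the cage, or behind its back on the right of the bench. The two cans are alike and either will do. Origin at the centre of its underside, z up
- can_b: A flat-sided rectangular canister, plain white plastic with a carrying loop and a small black cap: 90 mm (its x) by 58 mm (its y), body 106 mm high, 132 mm over the cap, 0.35 to 0.7 kg. Stands on the open bench in front of the cage's mouth. The two cans are alike and either will do. Origin at the centre of its underside, z up
- squeegee: Bystander: a 200 mm wooden squeegee with a rubber blade, lying flat, 24 mm high. Origin at the centre of its underside
- knife: Bystander: a 150 mm ink knife (spatula) lying flat, about 20 mm high. Origin under its middle
- tape: Bystander: a roll of tape, 100 mm across, 48 mm high, 38 mm hole radius. Origin at the centre of its underside
- pot: Bystander: a small clear open pot, 66 mm across, 60 mm high. Origin at the centre of its underside
- squeegee2: Bystander: a 140 mm squeegee lying flat, 24 mm high. Origin at the centre of its underside

How it is judged:
By the outcome, as a careful person would: the job done as asked, in the order asked, and still so for the second after the job is handed in, with the robot touching nothing.
It also fails if it takes over 72 s, if anything falls off the work surface, if the arm or the gripper's body presses on something with over 40 N, if the wrist force passes 120 N, or if a joint passes its speed limit or range.

## Working session

There is one attempt and no reset: what is moved stays moved. The work goes in short steps, each a Python script; the robot and the scene stay as the last script left them, time stands still between calls to the robot, and variables do not carry over. Pictures are saved under pics/ and viewed, and the job is handed in when it is done.

```bash
ls -la; mkdir -p pics; python3 - <<'E'
from bench import robot
import cv2, numpy as np
s=robot.read_state(); print({k:np.round(v,3).tolist() for k,v in s.items()}); print(robot.tips_ahead)
for n in ("side","top"):
    c=robot.calibration(n); print(n,c)
    p,d=robot.camera(n); cv2.imwrite(f"pics/{n}0.png",p); np.save(f"pics/{n}0_d.npy",d); print(d.min(),d.max(),(d==0).mean())
E
```

```text
total 12
drwxr-xr-x  3 agent agent 4096 Dec  7 06:14 .
drwxr-xr-x 23 root  root  4096 Dec  7 06:14 ..
drwxr-xr-x  2 agent agent 4096 Dec  7 06:14 pics
{'time': 0.0, 'joints': [-1.339, 0.381, 1.298, -0.0, 1.464, -0.215], 'qvel': [-0.001, 0.001, -0.001, 0.001, -0.001, -0.001], 'effort': [0.003, -43.791, -22.455, 0.072, 0.035, -0.0], 'position': [0.238, -0.496, 0.26], 'eef_rot': [-0.598, 0.377, -0.376, 0.599], 'force': [-0.222, -0.08, -0.378], 'moment': [0.057, 0.066, -0.014], 'gripper_width': 0.088}
0.022
side {'fov_y': 43.52713838722779, 'cx': 283.39701439914444, 'cy': 208.60751044709374, 'position': array([0.09169988, 1.03585622, 1.02863259]), 'attitude': array([-0.08733977,  0.42682361,  0.88095474, -0.18469464])}
0.0 3.9274707 0.0038392857142857144
top {'fov_y': 44.366767376521246, 'cx': 275.65734712471976, 'cy': 208.2669432268123, 'position': array([ 0.45142692, -0.00995008,  1.67638313]), 'attitude': array([ 0.01781159, -0.02528545, -0.70345585,  0.71006567])}
0.0 2.5358903 0.0038392857142857144
```

View pics/side0.png

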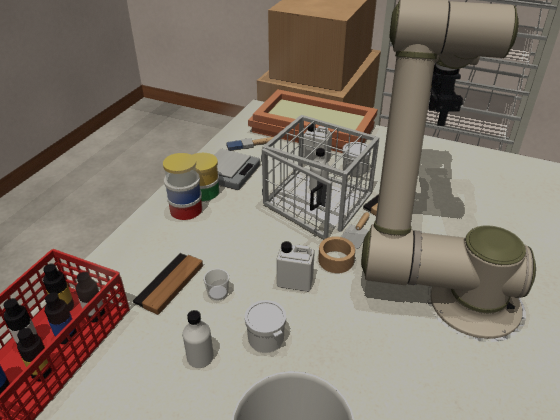

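View pics/top0.png

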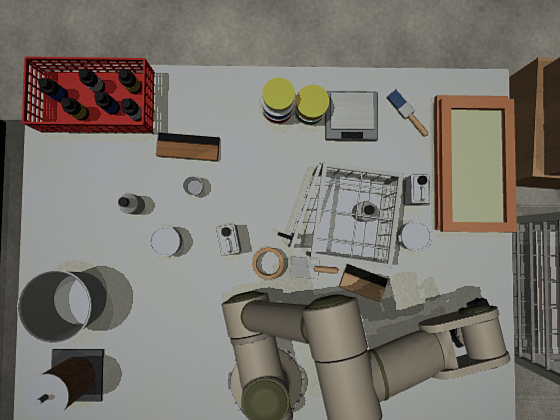

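The top view shows the door ajar, with the hinge near (321,165) and the handle near (285,236). The cage already holds a bottle at about (367,210). So tub_b (167,240) and can_b (229,238) go in, and bottle_b (130,204) stays. Next I'll measure.

```bash
cat > h.py <<'E'
import numpy as np, cv2
from scipy.spatial.transform import Rotation as R
from bench import robot
class Cam:
    def __init__(s,n):
        c=robot.calibration(n); s.f=210/np.tan(np.radians(c['fov_y'])/2); s.cx,s.cy=c['cx'],c['cy']
        s.p=np.array(c['position']); s.R=R.from_quat(c['attitude']).as_matrix()
    def ray(s,u,v): return s.R@np.array([(u-s.cx)/s.f,-(v-s.cy)/s.f,-1.])
    def plane(s,u,v,z):
        r=s.ray(u,v); return s.p+r*(z-s.p[2])/r[2]
    def pts(s,d):
        v,u=np.mgrid[:d.shape[0],:d.shape[1]]
        P=np.stack([(u-s.cx)/s.f,-(v-s.cy)/s.f,-np.ones(d.shape)],-1)*d[...,None]
        return P@s.R.T+s.p
    def proj(s,P):
        q=(np.atleast_2d(P)-s.p)@s.R; return np.stack([s.cx+s.f*q[:,0]/-q[:,2], s.cy-s.f*q[:,1]/-q[:,2]],-1)
E
python3 - <<'E'
from h import *
p=cv2.imread("pics/top0.png")
cv2.imwrite("pics/top0_cage.png",cv2.resize(p[150:310,220:450],None,fx=3.4,fy=3.4,interpolation=cv2.INTER_CUBIC))
cv2.imwrite("pics/top0_open.png",cv2.resize(p[120:290,100:300],None,fx=3.5,fy=3.5,interpolation=cv2.INTER_CUBIC))
s=cv2.imread("pics/side0.png")
cv2.imwrite("pics/side0_cage.png",cv2.resize(s[110:250,240:400],None,fx=4.2,fy=4.2,interpolation=cv2.INTER_CUBIC))
d=np.load("pics/top0_d.npy"); c=Cam("top"); P=c.pts(d)
for u,v in [(200,280),(250,180),(130,240),(167,240),(229,238),(130,204),(195,186),(190,147),(415,236),(420,188),(268,263),(360,240)]:
    print(u,v,P[v,u].round(4))
E
```

```text
200 280 [0.3196 0.2146 0.0026]
250 180 [0.6453 0.0574 0.0025]
130 240 [0.4463 0.443  0.0025]
167 240 [0.4476 0.3081 0.0804]
229 238 [0.4554 0.1142 0.1154]
130 204 [0.5556 0.416  0.1128]
195 186 [0.6235 0.2359 0.0054]
190 147 [0.7485 0.252  0.0218]
415 236 [ 0.4669 -0.4599  0.0794]
420 188 [ 0.6118 -0.4628  0.127 ]
268 263 [ 0.3759 -0.004  -0.0017]
360 240 [ 0.453  -0.3013  0.0079]
```

View pics/top0_cage.png

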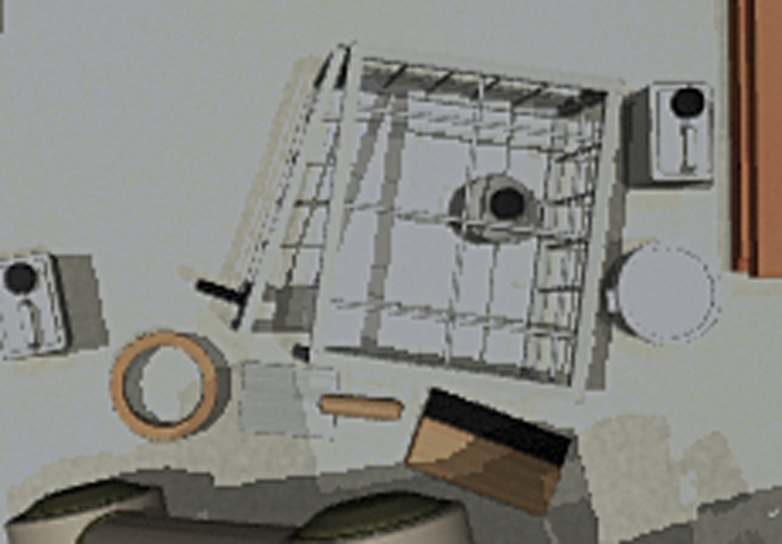

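View pics/top0_open.png

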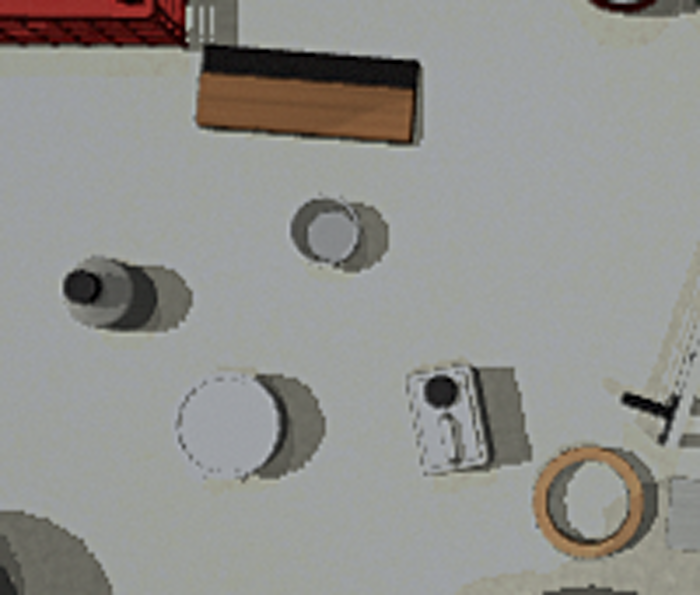

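View pics/side0_cage.png

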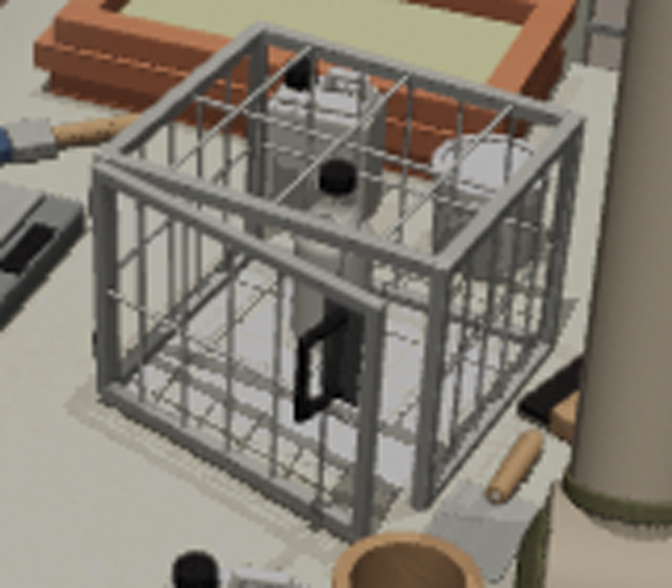

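```bash
python3 - <<'E'
from h import *
d=np.load("pics/top0_d.npy"); c=Cam("top"); P=c.pts(d)
p=cv2.imread("pics/top0.png")
m=((P[...,2]>.198)&(P[...,2]<.222))
m[:, :270]=0; m[:,415:]=0; m[:155]=0; m[275:]=0
print(m.sum())
Q=P[m][:,:2]
# plot at 1mm/px*? x up,y left
img=np.full((440,480,3),255,np.uint8)
for x,y in Q: cv2.circle(img,(int((0.05-y)*1000),int((0.75-x)*1000)),1,(0,0,0),-1)
for k in range(0,480,100):
    cv2.putText(img,f"y{50-k}",(k,10),0,.35,(0,0,255)); 
for k in range(0,440,100): cv2.putText(img,f"x{750-k}",(0,k+10),0,.35,(0,0,255))
cv2.imwrite("pics/cagemap.png",img)
np.save("pics/cageQ.npy",Q)
def box(name,lo,hi,u0,u1,v0,v1):
    mm=(P[...,2]>lo)&(P[...,2]<hi); k=np.zeros_like(mm); k[v0:v1,u0:u1]=1; mm&=k
    r=cv2.minAreaRect((P[mm][:,:2]*1000).astype(np.float32)); e=cv2.minEnclosingCircle((P[mm][:,:2]*1000).astype(np.float32)); print(name,mm.sum(),r,e, np.median(P[mm][:,2]))
box("tub_b",.07,.10,140,200,215,265)
box("can_b",.096,.112,210,250,210,265)
box("bot_b",.09,.16,110,150,190,220)
box("botcap_b",.14,.17,110,150,190,220)
box("tub_a",.07,.10,398,440,215,255)
box("can_a",.096,.112,405,440,170,205)
box("bot_in",.13,.16,350,390,195,225)
box("tape",.03,.06,245,295,245,285)
box("pot",.04,.08,180,210,172,200)
box("sq",.012,.04,150,225,130,165)
E
```

```text
2331
tub_b 791 ((443.7601013183594, 318.4205627441406), (94.57010650634766, 95.580810546875), 10.759593963623047) ((440.3497009277344, 319.89764404296875), 51.90967559814453) 0.08069782941672132
can_b 237 ((450.83447265625, 119.90890502929688), (90.1124267578125, 57.85163497924805), 12.563706398010254) ((450.89752197265625, 119.9494400024414), 49.992149353027344) 0.1070456137952529
bot_b 310 ((559.2600708007812, 426.04937744140625), (56.709625244140625, 60.303749084472656), 76.5257568359375) ((559.6827392578125, 427.8161926269531), 30.978656768798828) 0.10980501643132357
botcap_b 80 ((559.1704711914062, 427.6204833984375), (26.638317108154297, 26.84709930419922), 20.448379516601562) ((560.0447998046875, 428.6168518066406), 14.487212181091309) 0.15083836363026892
tub_a 790 ((467.6597900390625, -461.81463623046875), (96.50936889648438, 95.2639389038086), 62.32908248901367) ((469.2149658203125, -458.63983154296875), 52.31182861328125) 0.08115453926359628
can_a 214 ((612.694091796875, -468.0589599609375), (90.59081268310547, 61.48866271972656), 0.793399453163147) ((612.4615478515625, -467.9469909667969), 50.74307632446289) 0.10625063588410222
bot_in 81 ((526.1311645507812, -323.8978576660156), (82.11643981933594, 26.630678176879883), 50.38233184814453) ((530.5401611328125, -327.54754638671875), 41.753623962402344) 0.15099337026172432
tape 347 ((388.0032043457031, -5.155803680419922), (98.4880599975586, 119.26609802246094), 77.22315216064453) ((389.23516845703125, -16.558996200561523), 67.82427215576172) 0.048836204108595016
pot 130 ((619.5465087890625, 237.2825927734375), (60.843021392822266, 64.4473876953125), 2.553105592727661) ((619.9581909179688, 237.89263916015625), 32.90299606323242) 0.05790630109310779
sq 1441 ((751.1705932617188, 270.4852600097656), (228.63619995117188, 88.2541732788086), 83.9283676147461) ((747.681640625, 270.6002197265625), 121.08895874023438) 0.02229036745600066
```

View pics/cagemap.png

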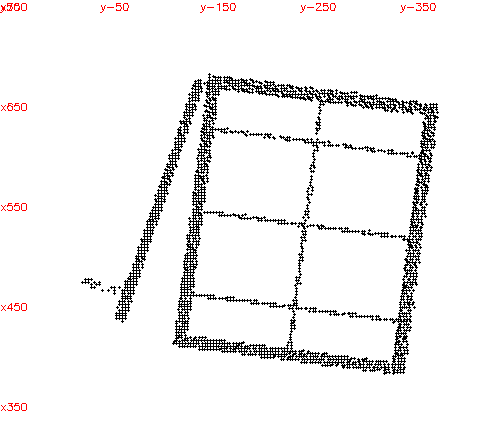

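```bash
python3 - <<'E'
from h import *
Q=np.load("pics/cageQ.npy")*1000
# cage: minAreaRect iterated, door = points left of mouth
n=np.array([-.129,-.992]); o=np.array([541,-140.5])
t=(Q-o)@n
door=Q[t<-10]; door=door[(door@np.array([1,0])<690)]
cg=Q[t>-6]
r=cv2.minAreaRect(cg.astype(np.float32)); print("cage",r,cv2.boxPoints(r).round(1).tolist())
# door line: drop handle points by robust fit
vx,vy,x0,y0=cv2.fitLine(door.astype(np.float32),cv2.DIST_HUBER,0,.01,.01).ravel(); 
res=np.abs((door-[x0,y0])@np.array([-vy,vx])); d2=door[res<9]
vx,vy,x0,y0=cv2.fitLine(d2.astype(np.float32),cv2.DIST_HUBER,0,.01,.01).ravel(); print("door",vx,vy,x0,y0,len(d2)); s=(d2-[x0,y0])@[vx,vy]; print([ (np.array([x0,y0])+k*np.array([vx,vy])).round(1).tolist() for k in (s.min(),s.max())])
st=Cam("side"); tp=Cam("top")
# black caps
for nme,c in(("top",tp),("side",st)):
    im=cv2.imread(f"pics/{nme}0.png"); m=(im.max(2)<50).astype(np.uint8)
    k,l,sts,ce=cv2.connectedComponentsWithStats(m)
    for i in range(1,k):
        if sts[i,4]>15 : print(nme,sts[i].tolist(),ce[i].round(1).tolist(), c.plane(*ce[i],.15).round(3).tolist())
print(R.from_quat(robot.read_state()['eef_rot']).as_matrix().round(3))
s=cv2.imread("pics/side0.png"); cv2.imwrite("pics/side0_grip.png",cv2.resize(s[0:160,380:560],None,fx=4,fy=3.7))
t=cv2.imread("pics/top0.png"); cv2.imwrite("pics/top0_grip.png",cv2.resize(t[270:400,400:530],None,fx=4,fy=4))
E
```

```text
cage ((525.5160522460938, -253.80897521972656), (239.52899169921875, 274.7629089355469), 82.81509399414062) [[374.20001220703125, -355.5], [646.7999877929688, -389.79998779296875], [676.7999877929688, -152.1999969482422], [404.20001220703125, -117.80000305175781]]
door 0.9501234 -0.3118741 543.09076 -107.04651 306
[[429.3, -69.7], [667.9, -148.0]]
top [24, 59, 119, 62, 1321] [59.8, 89.2] [0.896, 0.625, 0.15]
top [510, 58, 28, 52, 520] [525.8, 82.9] [0.933, -0.78, 0.15]
top [544, 58, 16, 50, 498] [551.6, 80.9] [0.94, -0.859, 0.15]
top [145, 61, 5, 30, 45] [145.7, 74.0] [0.945, 0.369, 0.15]
top [62, 64, 10, 8, 18] [66.4, 67.6] [0.962, 0.607, 0.15]
top [129, 64, 7, 9, 16] [131.8, 68.0] [0.963, 0.411, 0.15]
top [79, 68, 41, 47, 700] [98.9, 91.3] [0.891, 0.508, 0.15]
top [118, 68, 24, 26, 352] [129.4, 80.7] [0.924, 0.417, 0.15]
top [64, 92, 90, 42, 233] [122.5, 122.6] [0.797, 0.435, 0.15]
top [387, 97, 11, 13, 18] [391.6, 102.6] [0.867, -0.372, 0.15]
top [121, 99, 20, 17, 248] [129.6, 106.8] [0.845, 0.415, 0.15]
top [330, 98, 1, 22, 22] [330.0, 108.5] [0.847, -0.186, 0.15]
top [31, 100, 1
[... 5588 characters left out ...]
.147, 0.15]
side [497, 296, 18, 15, 69] [507.8, 305.2] [-0.053, 0.13, 0.15]
side [3, 299, 41, 63, 1244] [22.2, 329.5] [0.868, 0.608, 0.15]
side [465, 305, 18, 7, 27] [472.4, 308.0] [0.017, 0.17, 0.15]
side [100, 308, 5, 9, 29] [102.0, 312.0] [0.747, 0.503, 0.15]
side [188, 311, 12, 14, 144] [193.6, 317.4] [0.559, 0.437, 0.15]
side [91, 316, 7, 6, 26] [94.8, 319.1] [0.748, 0.525, 0.15]
side [69, 328, 8, 9, 32] [72.7, 332.1] [0.767, 0.571, 0.15]
side [61, 337, 7, 7, 29] [64.4, 340.8] [0.768, 0.595, 0.15]
side [0, 367, 9, 26, 132] [3.0, 380.3] [0.81, 0.714, 0.15]
side [43, 367, 9, 12, 53] [46.8, 372.3] [0.747, 0.667, 0.15]
[[ 0.432 -0.     0.902]
 [-0.902  0.001  0.432]
 [-0.001 -1.     0.   ]]
```

View pics/side0_grip.png

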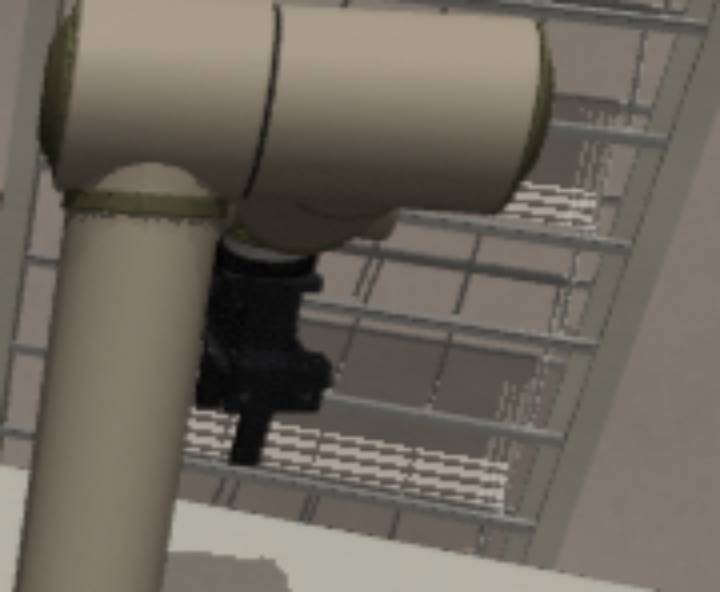

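View pics/top0_grip.png

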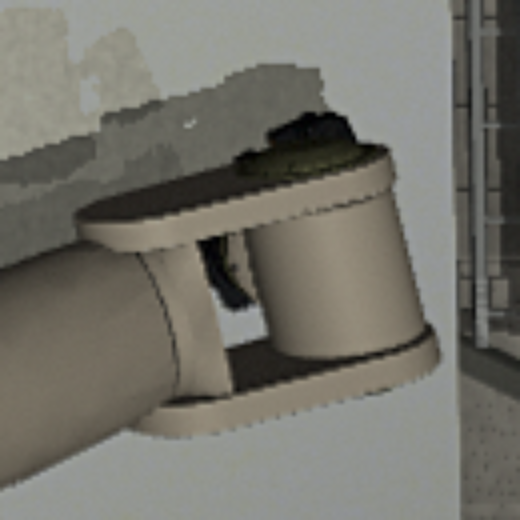

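The cage is fitted with its origin at about (0.540, -0.1405) and the hinge at about (0.671, -0.149). The door is at about 0.19 rad. The bottle inside sits at cage coordinates (162, 25) mm, so the front 130 mm of the cage is free. Next I'll check the clutter (bucket, tins) and whether the planned poses are reachable.

```bash
cat >> h.py <<'E'
O=np.array([.5397,-.1405]); ex=np.array([-.1252,-.992]); ex/=np.linalg.norm(ex); ey=np.array([-ex[1],ex[0]])
HINGE=O-.008*ex+.131*ey
def c2w(x,y): return O+x*ex+y*ey
def w2c(p): q=np.asarray(p)[:2]-O; return np.array([q@ex,q@ey])
def tool(heading_w, tilt, flip=False):
    """heading: world unit xy; approach = tilt from vertical toward heading"""
    h=np.array([*heading_w,0.]); h/=np.linalg.norm(h)
    a=np.sin(tilt)*h+np.cos(tilt)*np.array([0,0,-1.])
    x=np.cross(h,[0,0,1.]); x/=np.linalg.norm(x)
    if flip: x=-x
    return R.from_matrix(np.stack([x,a,np.cross(x,a)],1)).as_quat(), a
def fork(cx,cy,head_deg,tilt_deg,tipz,flip=False):
    """cage coords of tip centre -> TCP pos, quat"""
    t=np.radians(head_deg); h=np.cos(t)*ex+np.sin(t)*ey
    q,a=tool(h,np.radians(tilt_deg),flip)
    return np.array([*c2w(cx,cy),tipz])-robot.tips_ahead*a, q
def leafdir(th):
    d=-ey; c,s=np.cos(-th),np.sin(-th); return np.array([c*d[0]-s*d[1], s*d[0]+c*d[1]])
E
python3 - <<'E'
from h import *
d=np.load("pics/top0_d.npy"); c=Cam("top"); P=c.pts(d)
def reg(n,u0,u1,v0,v1,lo):
    Q=P[v0:v1,u0:u1].reshape(-1,3); Q=Q[(Q[:,2]>lo)&(Q[:,2]<.6)]; print(n,len(Q),"zmax",np.percentile(Q[:,2],99).round(3),"x",np.percentile(Q[:,0],[1,99]).round(3),"y",np.percentile(Q[:,1],[1,99]).round(3))
reg("bucket",15,100,265,345,.03); reg("tin1",258,297,75,125,.1); reg("tin2",297,330,82,125,.1); reg("sq",155,222,132,162,.015); reg("tape",250,290,245,282,.035)
for n,p in dict(tub=(.4437,.3184),can=(.4508,.1199),bot=(.5595,.427),pot=(.6197,.2375),tape=c.plane(268,263,.048)[:2],botin=(.544,-.304)).items(): print(n,w2c(p).round(3))
for flip in (0,1):
  for nm,a in dict(can0=(-.31,-.15,26,40),can1=(.02,.035,22,40),tub0=(-.50,-.19,28,40),tubm=(-.24,-.03,0,40),tub1=(.016,-.05,-13,40)).items():
    p,q=fork(*a,.03,flip); print(flip,nm,p.round(3),(lambda j:None if j is None else np.round(j,2).tolist())(robot.ik(p,q)))
  for th,r in ((.1,.215),(.9,.18),(1.75,.14)):
    l=leafdir(th); inn=np.array([-l[1],l[0]])  # try
    for sg in (1,):
      pt=HINGE+r*l; h=l
      q,_=tool([l[1],-l[0]],0,flip); print("door",flip,th,pt.round(3),(lambda j:None if j is None else np.round(j,2).tolist())(robot.ik([*pt,.184],q)))
E
```

```text
bucket 3411 zmax 0.204 x [0.159 0.357] y [0.501 0.699]
tin1 1087 zmax 0.189 x [0.832 0.927] y [-0.082  0.019]
tin2 865 zmax 0.128 x [0.829 0.925] y [-0.182 -0.089]
sq 1304 zmax 0.032 x [0.709 0.791] y [0.164 0.358]
tape 348 zmax 0.075 x [0.331 0.432] y [-0.065  0.046]
tub [-0.443 -0.153]
can [-0.247 -0.121]
bot [-0.566 -0.051]
pot [-0.385  0.032]
tape [-0.115 -0.177]
botin [0.162 0.025]
0 can0 [0.425 0.199 0.047] [0.5, 0.67, 1.73, -0.82, 1.05, -2.44]
0 can1 [ 0.568 -0.151  0.047] [-0.24, 0.69, 1.67, -1.05, 0.71, -2.83]
0 tub0 [0.409 0.393 0.047] [0.79, 0.81, 1.34, -0.64, 1.38, -2.46]
0 tubm [0.542 0.115 0.047] [0.24, 0.79, 1.4, -0.67, 1.31, -2.47]
0 tub1 [ 0.493 -0.137  0.047] [-0.22, 0.71, 1.63, -0.8, 1.08, -2.51]
door 0 0.1 [ 0.461 -0.101] [-0.47, 0.32, 1.63, -0.0, 1.19, -0.24]
door 0 0.9 [0.577 0.005] [-0.2, 0.49, 1.34, -0.0, 1.31, 0.83]
door 0 1.75 [ 0.713 -0.015] [-0.19, 0.73, 0.89, -0.0, 1.52, 1.69]
1 can0 [0.425 0.199 0.047] [0.5, 0.67, 1.73, -0.82, 1.05, 0.7]
1 can1 [ 0.568 -0.151  0.047] [-0.24, 0.69, 1.67, -1.05, 0.71, 0.31]
1 tub0 [0.409 0.393 0.047] [0.79, 0.81, 1.34, -0.64, 1.38, 0.68]
1 tubm [0.542 0.115 0.047] [0.24, 0.79, 1.4, -0.67, 1.31, 0.67]
1 tub1 [ 0.493 -0.137  0.047] [-0.22, 0.71, 1.63, -0.8, 1.08, 0.63]
door 1 0.1 [ 0.461 -0.101] None
door 1 0.9 [0.577 0.005] [-0.2, 0.49, 1.34, -0.0, 1.31, -2.31]
door 1 1.75 [ 0.713 -0.015] [-0.19, 0.73, 0.89, -0.0, 1.52, -1.45]
```

```bash
python3 - <<'E'
from h import *
def dpose(th,r,off,z=.184):
    l=leafdir(th); op=np.array([l[1],-l[0]]); q,_=tool(op,0)
    return np.array([*(HINGE+r*l-off*op),z]),q
s=robot.read_state()
p=np.array(s['position']); p[2]=.37; robot.movel(p,vel=.2)
l=leafdir(.1)
q=dpose(.1,.2,0)[1]; xy=c2w(-.022,-.080)
robot.move_ptp([*xy,.30],q)
robot.set_gripper(0.0)
print("desc",robot.movel([*xy,.184],vel=.12,contact_N=6), robot.read_state()['force'].round(2), robot.read_state()['time'])
for n in("top","side"):
    im,d=robot.camera(n); cv2.imwrite(f"pics/{n}1.png",im)
E
python3 -c "
import cv2
a=cv2.imread('pics/top1.png');b=cv2.imread('pics/side1.png')
cv2.imwrite('pics/c1.png',cv2.hconcat([cv2.resize(a[140:280,230:430],(400,280)),cv2.resize(b[90:230,230:430],(400,280))]))"
```

```text
desc False [ 0.16 -0.09 -0.25] 4.875
```

View pics/c1.png

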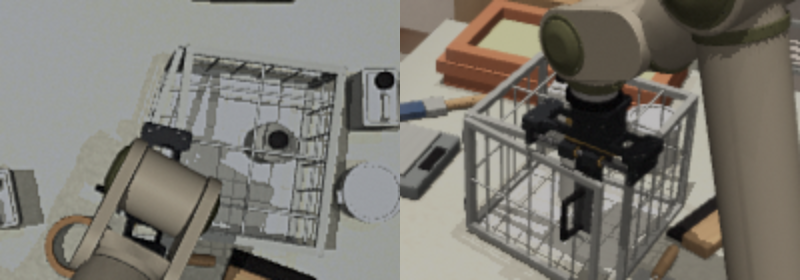

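The closed fingers went down between the leaf and the mouth without contact. The wide side of the gripper body runs along the jaws, as I assumed. Now I'll push the door open.

```bash
python3 - <<'E'
from h import *
def dpose(th,r,off,z=.184):
    l=leafdir(th); op=np.array([l[1],-l[0]]); q,_=tool(op,0)
    return np.array([*(HINGE+r*l-off*op),z]),q
fm=0
for th,r in zip(np.linspace(.3,1.78,7),np.linspace(.205,.15,7)):
    p,q=dpose(th,r,.014); robot.movel(p,q,vel=.16); f=robot.read_state()['force']; fm=max(fm,np.linalg.norm(f))
print(fm)
robot.dwell(.2)
p,q=dpose(1.74,.15,.045); robot.movel(p,q,vel=.1)
p[2]=.33; robot.movel(p,vel=.25)
# toward can approach
p,q=fork(-.31,-.15,24,40,.20,True); 
robot.set_gripper(.05)
robot.move_ptp(p,q)
print(robot.read_state()['time'], robot.read_state()['gripper_width'])
for n in("top","side"):
    im,d=robot.camera(n); cv2.imwrite(f"pics/{n}2.png",im); np.save(f"pics/{n}2_d.npy",d)
E
python3 -c "
import cv2
a=cv2.imread('pics/top2.png');b=cv2.imread('pics/side2.png')
cv2.imwrite('pics/c2.png',cv2.hconcat([cv2.resize(a[70:280,130:430],(400,280)),cv2.resize(b[90:370,130:530],(400,280))]))"
```

```text
1.2492150261295325
11.4583 0.05005827363978228
```

View pics/c2.png

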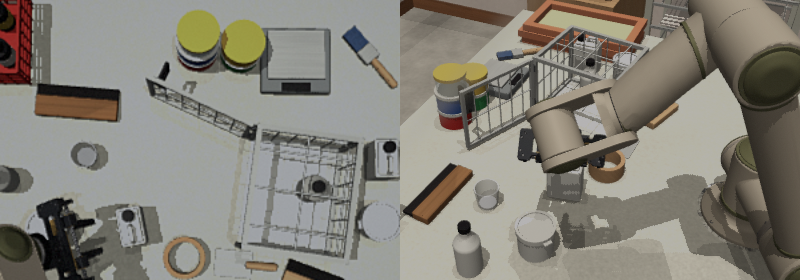

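View pics/top2.png

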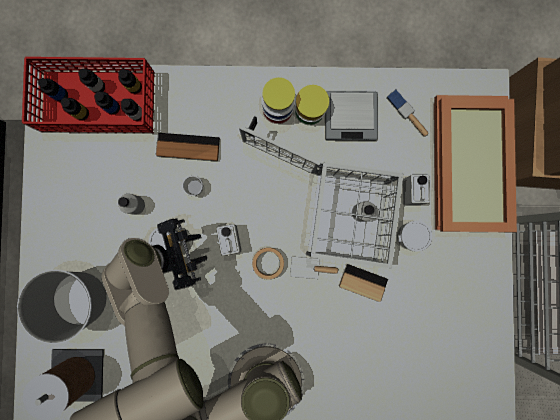

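Door is wide open (tip at (242,130)) and clear of the tins. Now I'll lower the fork behind the can, with less tilt so the body clears tub_b, and start the push.

```bash
cat >> h.py <<'E'
def push(x,y,head,tilt,off,vel=.1,z=.03,contact=None):
    """object centre in cage coords; off = tip centre to object centre along heading"""
    t=np.radians(head); p,q=fork(x-off*np.cos(t),y-off*np.sin(t),head,tilt,z,True)
    return robot.movel(p,q,vel=vel,contact_N=contact)
def snap(k,crop=(60,290,120,440)):
    a,b=None,None
    out=[]
    for n in("top","side"):
        im,d=robot.camera(n); cv2.imwrite(f"pics/{n}{k}.png",im); np.save(f"pics/{n}{k}_d.npy",d); out.append(im)
    v0,v1,u0,u1=crop
    cv2.imwrite(f"pics/c{k}.png",cv2.vconcat([cv2.resize(out[0][v0:v1,u0:u1],(480,345)),cv2.resize(out[1][100:350,130:480],(343,245))]) if 0 else cv2.hconcat([cv2.resize(out[0][v0:v1,u0:u1],(445,320)),cv2.resize(out[1][90:340,130:408],(355,320))]))
E
python3 - <<'E'
from h import *
C=.0365
# approach above (object centre offset 18mm more), then down
push(-.247,-.121,24,32,C+.014,vel=.2,z=.15)
print(push(-.247,-.121,24,32,C+.014,vel=.12,z=.03,contact=6), robot.read_state()['force'].round(2))
push(-.222,-.110,24,34,C,vel=.08)
print(robot.read_state()['force'].round(2))
push(-.15,-.071,27,37,C)
print(robot.read_state()['force'].round(2),robot.read_state()['time'])
snap(3)
E
```

```text
False [0.11 0.2  0.56]
[-0.43  0.07  0.5 ]
[0.01 0.37 0.78] 14.7417
```

View pics/c3.png

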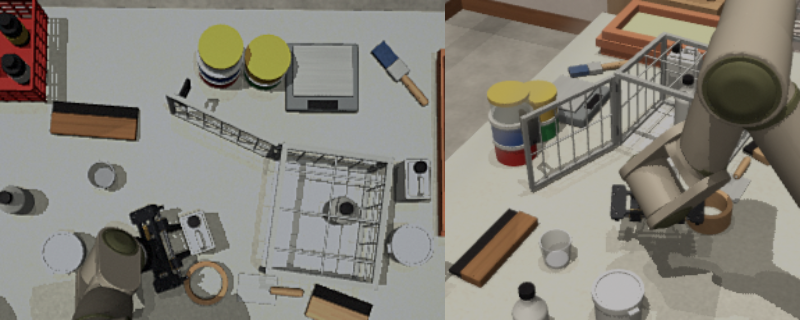

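```bash
cat >> h.py <<'E'
def canpose(k,u0,u1,v0,v1):
    c=Cam("top"); P=c.pts(np.load(f"pics/top{k}_d.npy")); im=cv2.imread(f"pics/top{k}.png")
    mm=(P[...,2]>.096)&(P[...,2]<.113)&(im.min(2)>90); w=np.zeros_like(mm); w[v0:v1,u0:u1]=1; mm&=w
    kk,l,st,ce=cv2.connectedComponentsWithStats(mm.astype(np.uint8)); i=1+st[1:,4].argmax()
    Q=np.array([w2c(p) for p in P[l==i]])*1000
    r=cv2.minAreaRect(Q.astype(np.float32)); return (l==i).sum(),r
E
python3 - <<'E'
from h import *
print(canpose(3,235,285,195,250))
E
```

```text
(np.int64(209), ((-149.97584533691406, -68.35299682617188), (56.429264068603516, 88.99125671386719), 27.255735397338867))
```

The can measures (-150, -68) mm at 27°, as commanded. Continuing.

```bash
python3 - <<'E'
from h import *
C=.0365
push(-.07,-.026,28,36,C); print(robot.read_state()['force'].round(2))
push(-.02,.003,26,36,C); print(robot.read_state()['force'].round(2),robot.read_state()['time'])
snap(4)
print(canpose(4,260,330,175,250))
E
```

```text
[-1.06 -0.97 -0.41]
[-0.59 -0.42 -0.24] 16.6417
(np.int64(160), ((-19.629314422607422, 5.798366546630859), (57.49892807006836, 88.51496887207031), 26.299427032470703))
```

View pics/c4.png

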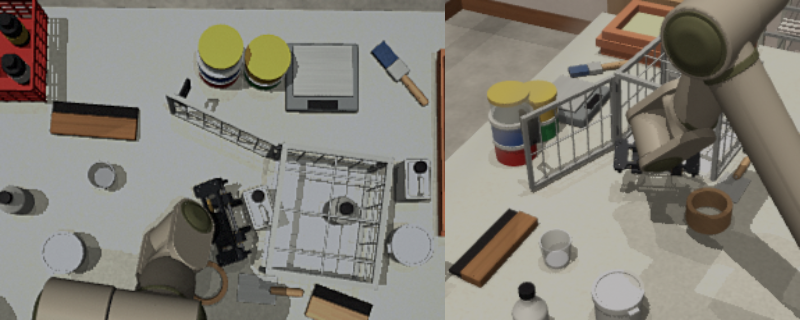

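```bash
python3 - <<'E'
from h import *
C=.0365
push(.03,.031,24,39,C); print(robot.read_state()['force'].round(2))
push(.059,.045,22,40,C,vel=.07); print(robot.read_state()['force'].round(2))
robot.dwell(.1)
push(.01,.02,22,40,C,vel=.15)   # back off along heading
push(-.11,-.03,22,38,C,vel=.25)
push(-.15,-.05,22,38,C,vel=.3,z=.22)
print(robot.read_state()['time'])
snap(5)
print(canpose(5,280,350,170,250))
E
```

```text
[-0.47 -0.47  0.1 ]
[0.13 0.38 0.6 ]
20.15
(np.int64(92), ((74.42510223388672, 53.57592010498047), (24.956851959228516, 86.87078094482422), 22.746871948242188))
```

View pics/c5.png

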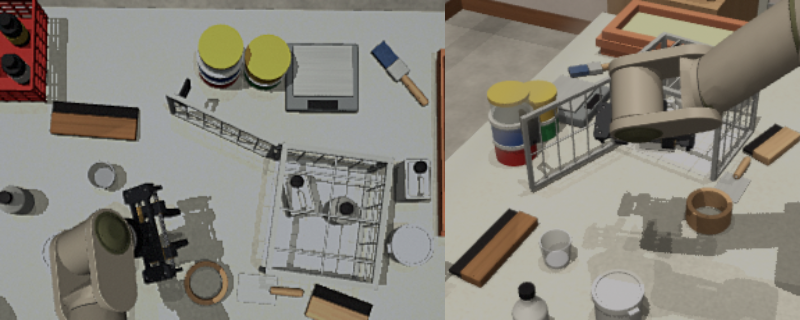

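The can is in, at about 22°, well inside. Before going behind the tub I'll find the wrist location, to clear the bucket and bottle_b.

```bash
python3 - <<'E'
from h import *
from scipy.optimize import minimize_scalar
p,q=fork(-.2,-.1,20,35,.15,True); a=R.from_quat(q).as_matrix()[:,1]
p2,q2=fork(-.2,-.1,20,20,.15,True); a2=R.from_quat(q2).as_matrix()[:,1]
def f(L):
    w=p-L*a; return np.abs(np.array(robot.ik(w+L*a,q))[:3]-np.array(robot.ik(w+L*a2,q2))[:3]).sum()
for L in np.arange(.14,.36,.02): print(round(L,2),round(f(L),4))
for t in (25,30,35):
  for hd in (15,20,28):
    h=np.radians(hd)
    pp,qq=fork(-.443-.056*np.cos(h),-.153-.056*np.sin(h),hd,t,.03,True); aa=R.from_quat(qq).as_matrix()[:,1]; j=robot.ik(pp,qq)
    print(t,hd,pp.round(3),(pp-.25*aa).round(3),None if j is None else j.round(2))
E
```

```text
0.14 0.0677
0.16 0.0522
0.18 0.0367
0.2 0.0214
0.22 0.0061
0.24 0.009
0.26 0.0241
0.28 0.039
0.3 0.0543
0.32 0.0698
0.34 0.0855
25 15 [0.435 0.383 0.05 ] [0.42  0.488 0.277] [ 0.66  0.76  1.32 -0.39  1.31  0.68]
25 20 [0.429 0.382 0.05 ] [0.405 0.485 0.277] [ 0.67  0.75  1.36 -0.41  1.26  0.62]
25 28 [0.42  0.379 0.05 ] [0.383 0.478 0.277] [ 0.69  0.72  1.41 -0.45  1.19  0.53]
30 15 [0.434 0.385 0.049] [0.417 0.508 0.266] [ 0.69  0.79  1.28 -0.45  1.38  0.71]
30 20 [0.429 0.384 0.049] [0.401 0.505 0.266] [ 0.7   0.78  1.32 -0.47  1.33  0.66]
30 28 [0.42  0.381 0.049] [0.375 0.498 0.266] [ 0.72  0.75  1.39 -0.52  1.24  0.59]
35 15 [0.434 0.386 0.048] [0.415 0.528 0.253] [ 0.71  0.83  1.25 -0.51  1.45  0.74]
35 20 [0.428 0.385 0.048] [0.396 0.525 0.253] [ 0.73  0.81  1.29 -0.54  1.39  0.7 ]
35 28 [0.419 0.382 0.048] [0.368 0.516 0.253] [ 0.75  0.78  1.37 -0.58  1.3   0.63]
```

```bash
python3 - <<'E'
from h import *
T=.043
for a in ((-.443,-.153,26,26,.057),(-.17,-.02,26,32,T),(-.17,-.02,-11,36,.05),(-.05,-.043,-11,40,T),(.057,-.067,-11,47,T)):
    x,y,hd,t,off=a; h=np.radians(hd); pp,qq=fork(x-off*np.cos(h),y-off*np.sin(h),hd,t,.03,True); j=robot.ik(pp,qq); print(None if j is None else j.round(2))
p,q=fork(-.443-.057*.899,-.153-.057*.438,26,26,.22,True)
robot.move_ptp(p,q)
print(push(-.443,-.153,26,26,.057,vel=.15,z=.03,contact=6),robot.read_state()['force'].round(2),robot.read_state()['time'])
snap(6,(60,370,20,440))
E
```

```text
[ 0.69  0.74  1.39 -0.45  1.22  0.57]
[ 0.16  0.65  1.68 -0.75  0.87  0.35]
[ 0.16  0.8   1.32 -0.56  1.38  0.69]
[-0.02  0.74  1.53 -0.71  1.22  0.68]
[-0.17  0.74  1.66 -0.93  1.13  0.73]
False [ 0.19 -0.28 -0.42] 22.9083
```

View pics/c6.png

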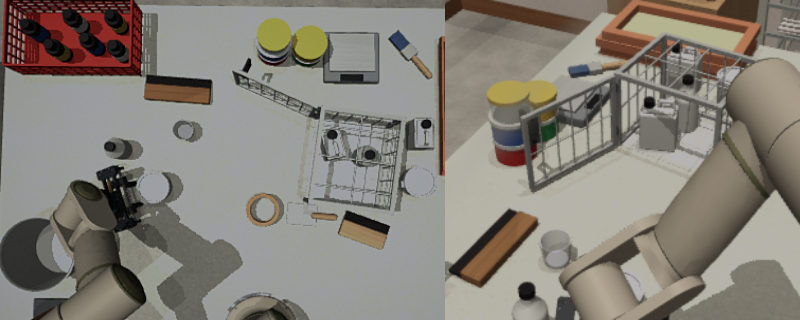

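View pics/side6.png

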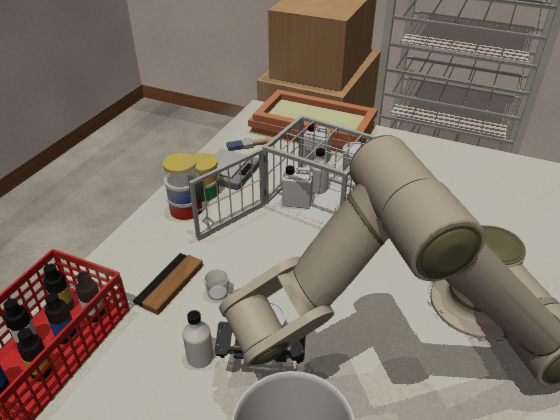

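The fork is behind the tub and bottle_b is untouched at (197,340) in the side view. The can is inside at (296,187). Pushing the tub.

```bash
cat >> h.py <<'E'
def tubpose(k,u0,u1,v0,v1):
    c=Cam("top"); P=c.pts(np.load(f"pics/top{k}_d.npy")); im=cv2.imread(f"pics/top{k}.png")
    mm=(P[...,2]>.074)&(P[...,2]<.09)&(im.min(2)>90); w=np.zeros_like(mm); w[v0:v1,u0:u1]=1; mm&=w
    kk,l,st,ce=cv2.connectedComponentsWithStats(mm.astype(np.uint8)); i=1+st[1:,4].argmax()
    Q=np.array([w2c(p) for p in P[l==i]])*1000
    return (l==i).sum(), cv2.minEnclosingCircle(Q.astype(np.float32)), cv2.minAreaRect(Q.astype(np.float32))[1]
E
python3 - <<'E'
from h import *
T=.043
push(-.40,-.132,26,27,T,vel=.08); print(robot.read_state()['force'].round(2))
push(-.29,-.078,26,30,T,vel=.1); print(robot.read_state()['force'].round(2),robot.read_state()['time'])
snap(7)
print(tubpose(7,180,260,190,260))
E
```

```text
[-0.21  0.18  0.01]
[0.01 0.39 0.05] 25.2917
(np.int64(710), ((-291.8502197265625, -81.72614288330078), 51.462730407714844), (96.1803207397461, 93.10929107666016))
```

View pics/c7.png

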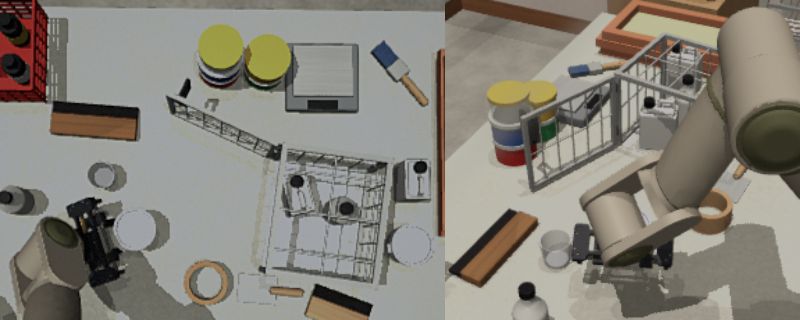

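```bash
python3 - <<'E'
from h import *
T=.043
push(-.17,-.02,26,33,T,vel=.1); print(robot.read_state()['force'].round(2))
robot.dwell(.1)
push(-.17,-.02,26,33,.053,vel=.1)
push(-.17,-.02,7,35,.054,vel=.1)
push(-.17,-.02,-11,38,.052,vel=.1)
print(robot.read_state()['time'])
snap(8)
print(tubpose(8,210,300,170,260))
E
```

```text
[-0.28 -0.07 -0.43]
28.1667
(np.int64(712), ((-172.5747528076172, -25.20452117919922), 51.51008605957031), (94.10004425048828, 94.26303100585938))
```

View pics/c8.png

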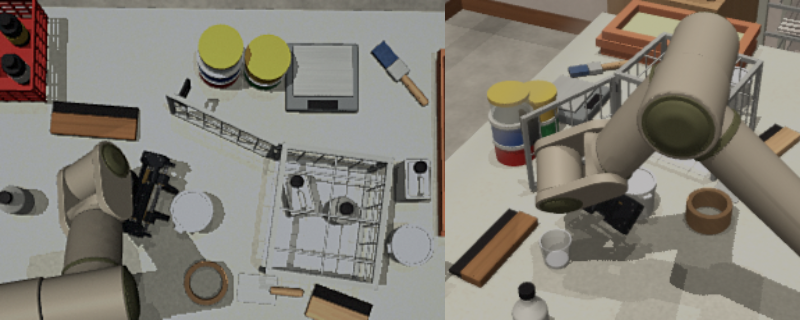

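```bash
python3 - <<'E'
from h import *
T=.043
push(-.15,-.027,-11.4,38,T,vel=.08); print(robot.read_state()['force'].round(2))
push(-.03,-.051,-11.4,42,T,vel=.1); print(robot.read_state()['force'].round(2),robot.read_state()['time'])
snap(9)
print(tubpose(9,240,330,190,280))
E
```

```text
[-0.46  0.85  0.41]
[-0.15 -0.66  0.54] 30.15
(np.int64(699), ((-31.906761169433594, -57.09172439575195), 51.812015533447266), (91.80864715576172, 94.00848388671875))
```

View pics/c9.png

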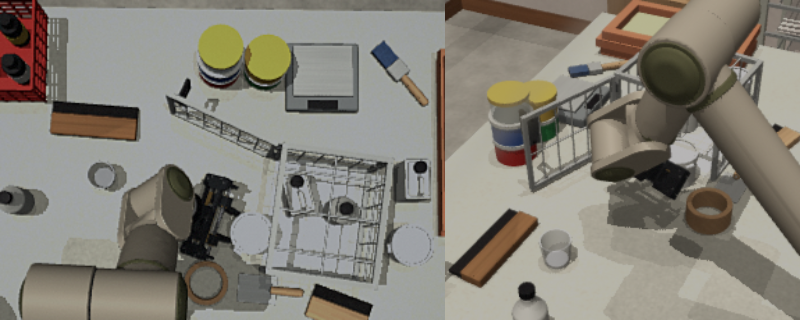

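```bash
python3 - <<'E'
from h import *
T=.043
push(.02,-.058,-9,45,T,vel=.08); print(robot.read_state()['force'].round(2))
push(.058,-.0625,-9,47,T,vel=.06); print(robot.read_state()['force'].round(2))
robot.dwell(.1)
push(.02,-.056,-9,47,T,vel=.12)
push(-.12,-.03,-9,42,T,vel=.25)
push(-.16,-.02,-9,40,T,vel=.3,z=.25)
print(robot.read_state()['time'])
snap(10)
E
```

```text
[-0.17  0.64 -0.6 ]
[-0.33  0.4   0.01]
33.9833
```

View pics/c10.png

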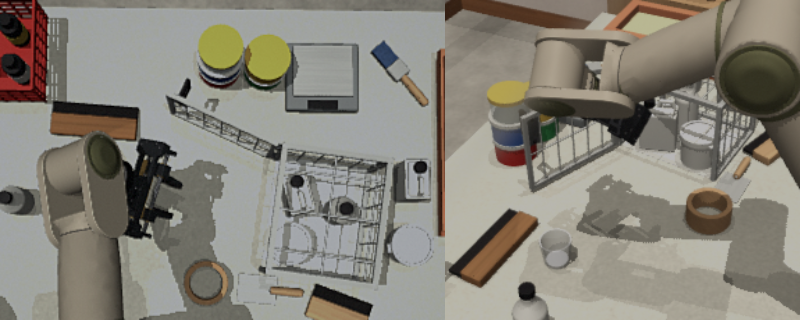

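```bash
python3 - <<'E'
from h import *
s=robot.read_state(); p=np.array(s['position']); p[2]=.38; robot.movel(p,vel=.3)
j=np.array(robot.read_state()['joints']); j[0]=1.3; robot.move_joints(j)
snap(11)
print(robot.read_state()['time'])
c=Cam("top"); P=c.pts(np.load("pics/top11_d.npy")); im=cv2.imread("pics/top11.png")
m=(P[...,2]>.072)&(P[...,2]<.09)&(im.min(2)>90); w=np.zeros_like(m); w[205:285,290:370]=1; m&=w
Q=np.array([w2c(q) for q in P[m]])*1000
print(len(Q),cv2.minEnclosingCircle(Q.astype(np.float32)),cv2.minAreaRect(Q.astype(np.float32)),np.percentile(Q,[1,99],axis=0).round(1))
print(canpose(11,280,350,170,250))
m=(P[...,2]>.095)&(P[...,2]<.113)&(im.min(2)>80); w[:]=0; w[165:250,280:360]=1; m&=w
Q=np.array([w2c(q) for q in P[m]])*1000; Q=Q[(Q[:,0]>5)&(Q[:,0]<125)]; print(np.percentile(Q,[1,99],axis=0).round(1))
a=cv2.imread("pics/top11.png");b=cv2.imread("pics/side11.png")
cv2.imwrite("pics/z11.png",cv2.hconcat([cv2.resize(a[150:280,230:400],(400,306),interpolation=cv2.INTER_CUBIC),cv2.resize(b[105:245,190:390],(400,306),interpolation=cv2.INTER_CUBIC)]))
E
```

```text
36.8667
634 ((85.35941314697266, -54.009124755859375), 81.76573181152344) ((86.50664520263672, -59.14930725097656), (140.2256622314453, 94.67151641845703), 12.58153247833252) [[  25.5 -111.8]
 [ 102.9  -19.6]]
(np.int64(85), ((76.65108489990234, 54.68010711669922), (25.26885223388672, 87.15431213378906), 18.581743240356445))
[[ 24.1   0.9]
 [100.1 131.5]]
```

View pics/z11.png

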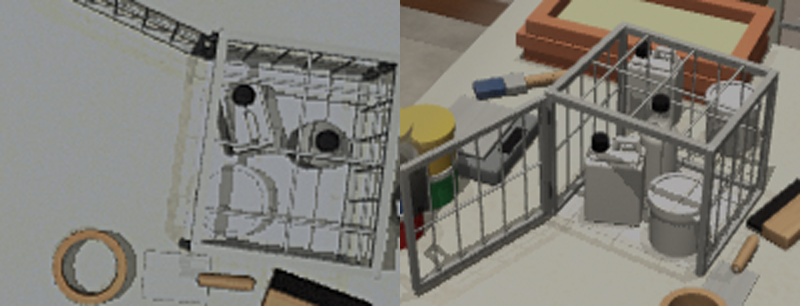

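View pics/top11.png

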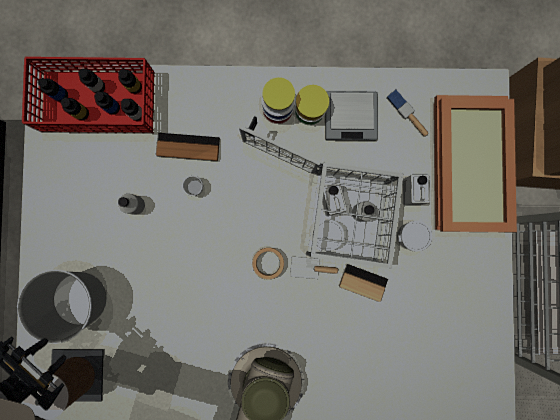

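```bash
python3 - <<'E'
from h import *
for n in("side","top"):
    c=Cam(n); im=cv2.imread(f"pics/{n}11.png"); K=5; u0,v0=(240,110) if n=="side" else (285,155)
    z=cv2.resize(im[v0:v0+120,u0:u0+150],None,fx=K,fy=K,interpolation=cv2.INTER_CUBIC)
    def line(P,col):
        q=((c.proj(np.array(P))-[u0,v0]+.5)*K).astype(int); cv2.polylines(z,[q],False,col,1,cv2.LINE_AA)
    t=np.linspace(0,2*np.pi,60)
    for cx,cy,r,zz in((.058,-.063,.048,.082),(.058,-.063,.043,.0)):
        line([[*c2w(cx+r*np.cos(k),cy+r*np.sin(k)),zz] for k in t],(0,0,255))
    for zz in(0,.21): line([[*c2w(a,b),zz] for a,b in((0,-.125),(0,.125),(.22,.125),(.22,-.125),(0,-.125))],(0,200,0))
    n_=np.array([np.cos(.384),np.sin(.384)]);t_=np.array([-n_[1],n_[0]])
    line([[*c2w(*(np.array([.059,.047])+a*.029*n_+b*.045*t_)),.106] for a,b in((1,1),(1,-1),(-1,-1),(-1,1),(1,1))],(255,0,0))
    cv2.imwrite(f"pics/ov_{n}.png",z)
E
```

```text
(no output)
```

View pics/ov_side.png

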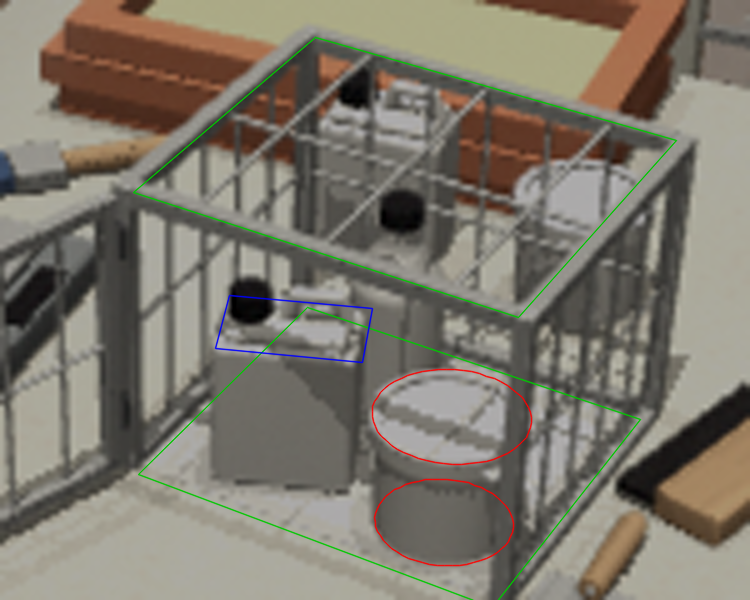

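View pics/ov_top.png

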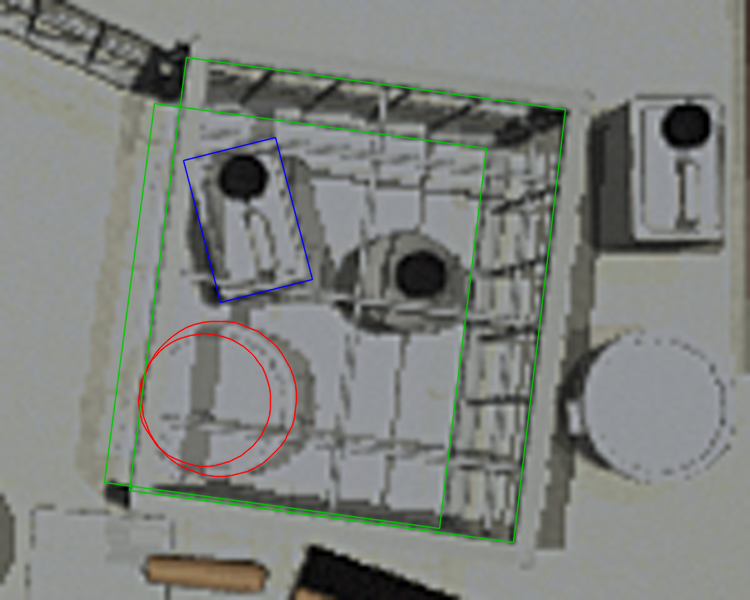

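The overlay agrees with the pictures to a few mm: the can is well inside, and the tub's rim is only about 8 mm behind the mouth plane. I'll nudge the tub a little deeper for margin.

```bash
python3 - <<'E'
from h import *
T=.043
j=np.array(robot.read_state()['joints'])
p,q=fork(-.16-T*np.cos(.157),-.02+T*np.sin(.157),-9,40,.30,True)
robot.move_ptp(p,q)
push(-.12,-.034,-9,42,T,vel=.3,z=.034)
push(.025,-.058,-9,44,T,vel=.15,z=.034)
print(push(.066,-.0645,-9,52,T,vel=.06,z=.034,contact=12), robot.read_state()['force'].round(2))
robot.dwell(.1)
push(.02,-.057,-9,44,T,vel=.12,z=.034)
push(-.12,-.032,-9,42,T,vel=.25,z=.034)
push(-.16,-.02,-9,40,T,vel=.3,z=.25)
s=robot.read_state(); p=np.array(s['position']); p[2]=.38; robot.movel(p,vel=.3)
j=np.array(robot.read_state()['joints']); j[0]=1.3; robot.move_joints(j)
print(robot.read_state()['time'])
snap(12)
for n in("side","top"):
    c=Cam(n); im=cv2.imread(f"pics/{n}12.png"); K=4; u0,v0=(240,110) if n=="side" else (270,155)
    z=cv2.resize(im[v0:v0+120,u0:u0+ (100 if 0 else 100)+0],None,fx=K,fy=K,interpolation=cv2.INTER_CUBIC) if 0 else cv2.resize(im[v0:v0+130,u0:u0+140],(400,371),interpolation=cv2.INTER_CUBIC)
    cv2.imwrite(f"pics/zz_{n}.png",z)
cv2.imwrite("pics/z12.png",cv2.hconcat([cv2.imread("pics/zz_top.png"),cv2.imread("pics/zz_side.png")]))
for k in(11,12):
    c=Cam("top"); P=c.pts(np.load(f"pics/top{k}_d.npy")); im=cv2.imread(f"pics/top{k}.png")
    m=(P[...,2]>.074)&(P[...,2]<.088)&(im.min(2)>90); w=np.zeros_like(m); w[212:265,305:355]=1; m&=w
    Q=np.array([w2c(q) for q in P[m]])*1000; print(k,len(Q),np.percentile(Q,[2,98],axis=0).round(1).tolist())
a=cv2.imread("pics/top0.png").astype(int); b=cv2.imread("pics/top12.png").astype(int)
df=(np.abs(a-b).max(2)>40).astype(np.uint8)*255; cv2.imwrite("pics/diff.png",df)
E
```

```text
False [-0.85  0.67 -0.71]
46.9333
11 607 [[26.4, -110.5], [101.0, -21.2]]
12 632 [[26.8, -109.6], [106.9, -24.0]]
```

View pics/z12.png

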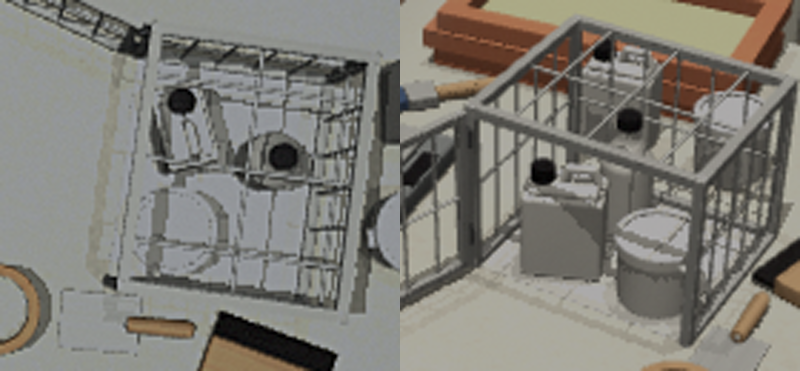

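View pics/diff.png

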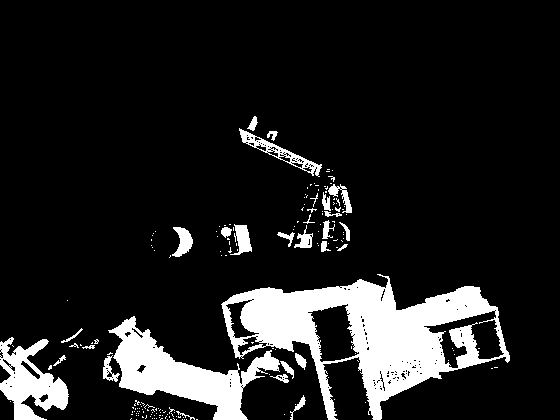

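View pics/side12.png

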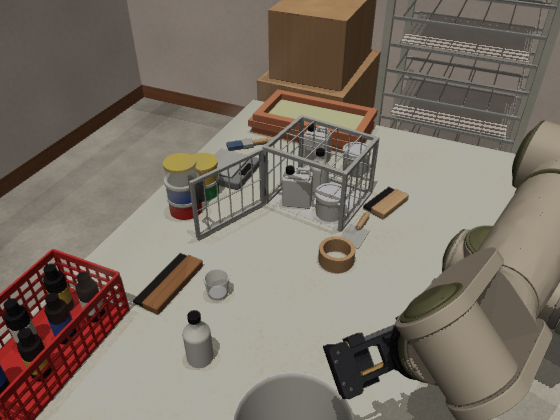

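```bash
python3 - <<'E'
from h import *
j=np.array(robot.read_state()['joints']); j[0]=.75; robot.move_joints(j)
s=robot.read_state(); print(s['position'].round(3),s['force'].round(2),s['time'])
robot.camera("top")
robot.hand_in()
E
```

```text
[0.419 0.372 0.379] [-0.08  0.31 -0.28] 48.2
the job is handed in; nothing more can be done
```

I swung the cage door wide open (pushed to about 1.78 rad) and slid one canister and one tub in along the bench, upright. With the bottle already inside, the cage now holds one of each kind. I handed in at about 48 s of the 72 s allowed, and no verdict is reported.

**Containers:** The final pictures show all three standing with their lids on, clear of each other.
- **Canister (can_b):** It stands at about 22° to the mouth, with its nearest corner about 15 mm inside.
- **Tub (tub_b):** After the first push its rim was only about 8 mm inside the mouth, so I nudged it deeper. It is now about 15 mm inside.

**Everything else:** Comparing the top view before and after, only the door, canister and tub had moved. The tools, the bottle on the bench and the spares behind the cage stayed where they were. The highest wrist force I sampled, between moves only, was about 1.5 N, and the arm ended clear of everything.

**Disagreements:**
- **Mouth position:** The top-view fit made the cage about 7 mm deeper than its stated size, and the side-view outline was a few mm off. The distances from the mouth are therefore good to about 5 mm.
- **Tub position:** The tub's back rim is hidden by the cage's front top bar from above. Its final position comes from its front edge and the commanded push.

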